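# Pack the dowel-joint kit into its caddy

## Robot

A 6-joint arm with a two-finger parallel gripper is mounted at the origin on a cart in front of the work surface, level with it; the furniture and walls round the work are solid. World frame = base frame: x ahead of the robot, y to its left, z up, the work surface at z = 0. Lengths are in m, angles in rad, forces in N, time in s.
With the tool pointing down it reaches from about 0.35 to 0.975 m from the base axis. Payload 4.9 kg.
Tool frame: the origin (TCP) lies midway between the tips of the shut fingers; the grasp point (between the pads) lies 19 mm behind it; z points along the fingers, y is the line along which they close (so a half turn about z gives the same grasp; the last joint's range is limited). The gripper opens to 85 mm and grips with 20 to 120 N. Pads are 22 mm wide; open, the fingers measure 114 mm over their backs; the gripper's body (76 mm by 85 mm) begins 54 mm behind the grasp point. The pads swing forward as they close: fully open they stand 13 mm farther back than shut.
Start: joints at [-1.388, 0.053, 1.613, -0, 1.476, -0.119], TCP at [0.186, -0.597, 0.231] pointing down, gripper open.
Joint ranges: [-3.01, 3.01], [-1.01, 2.22], [0.06, 2.58], [-1.02, 4.17], [0.09, 2.62], [-3.14, 3.14]. Speed limits (rad/s): [2.57, 2.57, 3.14, 3.14, 3.14, 3.14].

## Interface

Orientations are given as a unit quaternion [w, x, y, z].
In Python, from plant import manip gives the robot as it stands.
- The arm moves only by the tool move_arm, never from a script. Its argument "increments" is one flat list of numbers, 5 for each row, row after row: the shift along the tool's x, y, z in mm, then the turn about the tool's z in rad, then the opening, from 0 (shut) to 1 (fully open). In form: [tx, ty, tz, spin, jaw, tx, ty, tz, spin, jaw, ...]. A call has 1 to 8 rows; each row shifts and turns the commanded pose from where the row before left it, along the tool's axes as they then stand; what a row does not reach is not made up. A row lasts 1/12 s, in which the tool goes at most 41.7 mm and 7.16 degrees, less where a joint would pass 70% of its speed; a pose out of reach is approached as far as the arm can. A call with a gripper value outside its range is refused whole. The fingers move at their own pace and stop on an object; the grip force is fixed at half the most. Time passes only in rows, so rows that do not move let the fingers close. It gives the time, the measured TCP pose, the force, the opening and the grip force at its end, in the units of the state.
- manip.state(): the state, without advancing time (a new reading comes with each control period).
- manip.grab_frame(name): name is "scene" or "top" or "wrist"; returns a dict with "image" (480x640x3 uint8, blue, green, red), "fov_y" (degrees; the focal length in pixels is half the picture's height over the tangent of half this angle, whatever the lens; pixels are square), "cx", "cy" (the principal point, pixels), "eye" and "rotation" of the camera in the world; the wrist camera has in their place "T_tool_cam" (4x4, takes a point from camera to tool coordinates, whose origin is the TCP and whose axes are the flange's). Camera axes: x right, y down, z forward; pixel columns grow to the right and rows downward; lengths in m; the calibration is good to about 2 mm. A picture is of the moment at which its call begins: read the wrist's pose just before it. There is no depth.
- manip.job_done(): hands the job in; it is judged then, once.
The state is a dict: "time": time; "joint_pos": joint angles; "joint_vel": joint speeds; "joint_efforts": joint torques, N m; "tool_pos": TCP position; "tool_rot": TCP orientation; "contact_force": force on the tool from outside, world axes, zero at the start; "ft_torque": the same for the moment, N m; "gripper_width": opening from 0.0 (shut) to 1.0 (fully open); "grasp_force": force on a finger pad.
Only numpy, scipy, OpenCV 4.12 (cv2) and the standard library are available. Lean on these libraries where they do the work, as an engineer would, in place of code of your own. Each camera call takes 0.05 s, during which the arm holds its last target. There are 200 camera calls.

## Task

Pack the practice kit into the caddy: stand the three pale beech dowels upright, side by side, in the round blue pot, and lay the block with the square mortise hole flat and lengthwise in the plywood bay, right side up as it lies now. Leave the metal rod, the dark wood rod and the block with the tenon where they are.

Things in the scene. Friction and masses are not known exactly. Their poses are not given: they have to be found in the camera images.
- caddy: fixed kit caddy, turned any way: plywood bay with a round blue pot on one short end. Origin under its middle, on the bench top; x lengthwise from bay to pot, z up. Pot centre x +77 mm, y 0; inside diameter 90, wall 3, floor 5 and rim 30 mm above the bench. Bay centre x -50 mm, y 0; inside 140 along x, 72 along y, wall 5, floor 5 and rim 16 mm above the bench.
- dowel_a: pale beech dowel, a plain round rod 30 mm across and 75 mm tall, standing on its end on the bench; about 40 g; origin at the centre of its underside, z up along its axis. One of three alike.
- dowel_b: pale beech dowel, a plain round rod 30 mm across and 75 mm tall, standing on its end on the bench; about 40 g; origin at the centre of its underside, z up along its axis. One of three alike.
- dowel_c: pale beech dowel, a plain round rod 30 mm across and 75 mm tall, standing on its end on the bench; about 40 g; origin at the centre of its underside, z up along its axis. One of three alike.
- metal_rod: bare aluminium rod, same shape and size as the pale dowels (30 mm across, 75 mm tall, standing on its end); origin at the centre of its underside, z along its axis. A look-alike: it stays where it is.
- dark_rod: dark brown wood rod, same shape and size as the pale dowels (30 mm across, 75 mm tall, standing on its end); origin at the centre of its underside, z along its axis. A look-alike: it stays where it is.
- mortise_block: pale wooden practice block, 45 mm wide (x), 110 mm long (y), 45 mm high, with a square mortise hole through its top, lying flat with the hole up; about 110 g, graspable across its 45 mm width at the middle (plain outer sides); origin at the centre of its underside, y along its length, z up.
- tenon_block: pale wooden practice block with a thinner tenon tongue at one end, 50 mm wide (x), 125 mm long (y), 50 mm high; no hole; origin at the centre of its underside. A look-alike: it stays where it is.

How it is judged:
At the end, for the whole second after the job is handed in: Three pale dowels stand on the pot floor (tilt < 0.12 rad, axes within 33 mm of its centre per caddy axis); mortise block flat on the bay floor, within 20 x 18 mm of its centre, lengthwise within 0.35 rad; other rods and tenon block within 30 mm of their starts, untipped; all at rest (x of dowel_a in the frame of caddy between 0.044 and 0.11 m and y of dowel_a in the frame of caddy between -0.033 and 0.033 m and z of dowel_a in the frame of caddy between 0.001 and 0.01 m and angle between each of dowel_a, dowel_b, dowel_c, mortise_block, metal_rod, dark_rod, tenon_block's own z axis and vertical below 0.12 rad and linear speed of each of dowel_a, dowel_b, dowel_c, mortise_block below 0.02 m/s and angular speed of each of dowel_a, dowel_b, dowel_c, mortise_block below 0.2 rad/s and x of dowel_b in the frame of caddy between 0.044 and 0.11 m and y of dowel_b in the frame of caddy between -0.033 and 0.033 m and z of dowel_b in the frame of caddy between 0.001 and 0.01 m and x of dowel_c in the frame of caddy between 0.044 and 0.11 m and y of dowel_c in the frame of caddy between -0.033 and 0.033 m and z of dowel_c in the frame of caddy between 0.001 and 0.01 m and x of mortise_block in the frame of caddy between -0.07 and -0.03 m and y of mortise_block in the frame of caddy between -0.018 and 0.018 m and z of mortise_block in the frame of caddy between 0.001 and 0.01 m and angle between the y axis of mortise_block and the x axis of caddy, either way round below 0.35 rad and distance of each of metal_rod, dark_rod, tenon_block from where it was at the start of the episode below 0.03 m); the robot touches nothing.
It fails at once if the metal rod was moved by more than 30 mm (distance of metal_rod from where it was at the start of the episode above 0.03 m).
It fails at once if the dark rod was moved by more than 30 mm (distance of dark_rod from where it was at the start of the episode above 0.03 m).
It fails at once if the tenon block was moved by more than 30 mm (distance of tenon_block from where it was at the start of the episode above 0.03 m).
It also fails if it takes over 106 s, if anything falls off the work surface, if the arm or the gripper's body presses on something with over 40 N, if the wrist force passes 120 N, or if a joint passes its speed limit or range.

## Working session

There is one attempt and no reset: what is moved stays moved. The work goes in short steps, Python scripts to look and compute and a tool call to move; the robot and the scene stay as the last step left them, time stands still between calls to the robot, and variables do not carry over. Pictures are saved under pics/ and viewed, at most 14 in all, crops included, and the job is handed in when it is done.

Besides the shell and the picture viewer there is one more tool, called after "Request:" as name(argument=value, ...), one argument or row to a line, values as JSON. move_arm: Moves the arm, as the interface text tells. Its arguments: {"type":"object","properties":{"increments":{"type":"array"}},"required":["increments"]}

```bash
mkdir -p pics
python3 - <<'E'
from plant import manip
import cv2
s=manip.state();print(s)
for n in("scene","top"):
    f=manip.grab_frame(n);cv2.imwrite(f"pics/{n}0.png",f["image"])
    print(n,{k:v for k,v in f.items() if k!="image"})
E
```

```text
{'time': 0.0, 'joint_pos': array([-1.38797781e+00,  5.33385754e-02,  1.61433394e+00,  8.47133217e-06,
        1.47600952e+00, -1.18981727e-01]), 'joint_vel': array([ 5.54394320e-05, -1.49636684e-03,  6.27733914e-04,  3.09452415e-04,
        2.20386692e-03,  1.49179625e-03]), 'joint_efforts': array([-1.13600130e-03, -3.93684232e+01, -3.70175028e+01, -2.46050768e-04,
        7.02219957e-03, -6.47189822e-07]), 'tool_pos': array([ 0.18567067, -0.59611134,  0.23005051]), 'tool_rot': array([-1.04429523e-03,  9.88635686e-01,  1.50327606e-01, -2.91251741e-05]), 'contact_force': array([-0.73576721,  0.5486805 , -0.53030964]), 'ft_torque': array([ 0.03596509, -0.00608663, -0.02574403]), 'grasp_force': 0.0, 'gripper_width': 1.0047306813853023}
scene {'fov_y': 46.812774206158934, 'cx': 319.97488009676334, 'cy': 245.91381963304374, 'eye': array([0.07609809, 0.72829289, 0.71602388]), 'rotation': array([ 0.12891222, -0.26105451,  0.85852765, -0.42209294])}
top {'fov_y': 48.57071585065506, 'cx': 321.67069474759245, 'cy': 235.41818070910278, 'eye': array([ 3.40917774e-01, -7.51019356e-04,  1.22708127e+00]), 'rotation': array([-0.06099613,  0.713424  , -0.69496908,  0.06575443])}
```

View pics/top0.png

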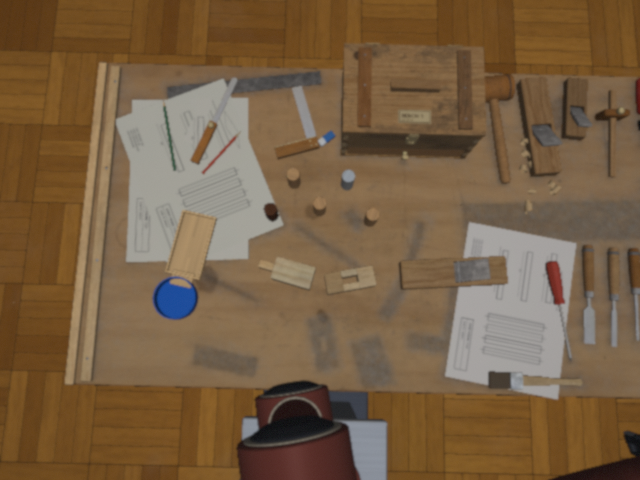

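View pics/scene0.png

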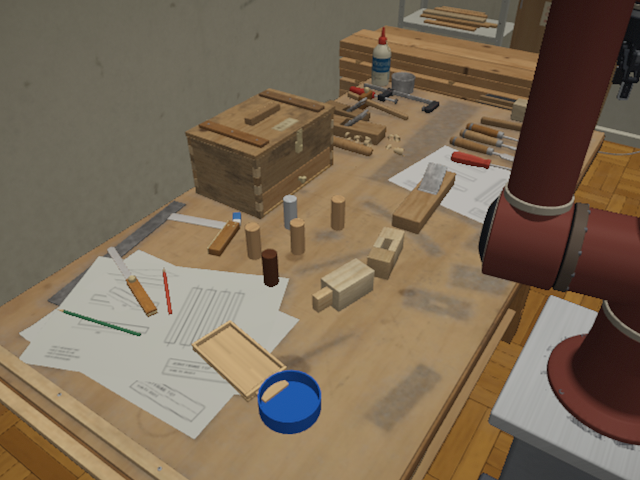

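Top view: pot (176,298), bay (191,245), pale dowels (293,176), (319,204), (372,215), metal (348,178), dark (271,211), tenon (290,273), mortise (351,280). The scene view shows the same things from the other side. I'll enlarge to get exact pixels.

Run:
```python
import cv2,numpy as np
t=cv2.imread("pics/top0.png");s=cv2.imread("pics/scene0.png")
a=cv2.resize(t[160:325,145:395],None,fx=3.2,fy=3.2,interpolation=cv2.INTER_CUBIC);print(a.shape)
b=cv2.resize(s[185:435,185:425],None,fx=2.4,fy=2.4,interpolation=cv2.INTER_CUBIC);print(b.shape)
cv2.imwrite("pics/tc.png",a);cv2.imwrite("pics/sc.png",b)
```

```text
(528, 800, 3)
(600, 576, 3)
```

View pics/tc.png

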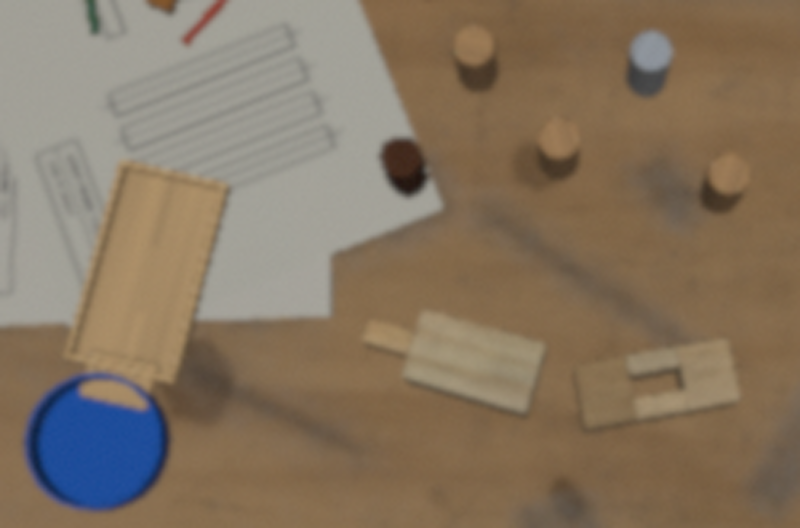

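View pics/sc.png

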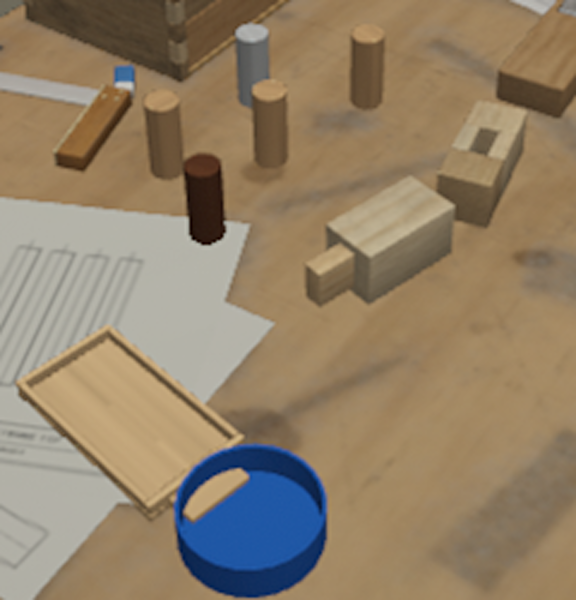

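```bash
cat > h.py <<'E'
import numpy as np, cv2
from scipy.spatial.transform import Rotation as R
C={"scene":(46.812774206158934,319.975,245.914,[0.07609809,0.72829289,0.71602388],[0.12891222,-0.26105451,0.85852765,-0.42209294]),
"top":(48.57071585065506,321.671,235.418,[3.40917774e-01,-7.51019356e-04,1.22708127],[-0.06099613,0.713424,-0.69496908,0.06575443])}
def ray(n,p):
    fv,cx,cy,e,q=C[n]; f=240/np.tan(np.radians(fv/2)); q=np.roll(q,-1)
    d=R.from_quat(q).apply([(p[0]-cx)/f,(p[1]-cy)/f,1.]); return np.array(e),d/np.linalg.norm(d)
def plane(n,p,z):
    e,d=ray(n,p); return e+d*(z-e[2])/d[2]
def tri(a,b):
    (e1,d1),(e2,d2)=ray("top",a),ray("scene",b)
    t=np.linalg.lstsq(np.c_[d1,-d2],e2-e1,rcond=None)[0]
    p,q=e1+t[0]*d1,e2+t[1]*d2; return (p+q)/2,np.linalg.norm(p-q)*1e3
T=lambda u,v:(144.65+(u+.5)/3.2,159.65+(v+.5)/3.2)
S=lambda u,v:(184.7+(u+.5)/2.4,184.7+(v+.5)/2.4)
E
python3 - <<'E'
from h import *
np.set_printoptions(precision=4,suppress=True)
prs={"d1":((475,46),(162,101)),"d2":((559,139),(269,91)),"d3":((728,175),(368,35)),"metal":((651,50),(253,34)),"dark":((402,157),(203,165)),
"mTL":((574,368),(440,173)),"mBL":((587,430),(492,186)),"mBR":((741,402),(527,108)),"mTR":((728,340),(480,102)),
"bTL":((120,161),(20,384)),"bTR":((229,186),(110,328)),"bBR":((172,382),(243,437)),"bBL":((66,357),(150,508))}
P={}
for k,(a,b) in prs.items():
    p,e=tri(T(*a),S(*b));P[k]=p;print(k,p,round(e,1), plane("top",T(*a),.075 if k[0]=='d' or k=='metal' else .045 if k[0]=='m' else .016)[:2])
t=cv2.imread("pics/top0.png");hsv=cv2.cvtColor(t,cv2.COLOR_BGR2HSV)
m=cv2.inRange(hsv,(100,120,40),(130,255,255));m[:270]=0;m[330:]=0
c=max(cv2.findContours(m,0,1)[0],key=cv2.contourArea);el=cv2.fitEllipse(cv2.convexHull(c));print(el,plane("top",el[0],.03))
tl,tr,br,bl=[plane("top",T(*prs[k][0]),.016) for k in("bTL","bTR","bBR","bBL")]
bc=(tl+tr+br+bl)/4;ax=(bl+br-tl-tr)/2;pc=plane("top",el[0],.03)
print("bay",bc,"yaw",np.arctan2(ax[1],ax[0]),np.linalg.norm(ax[:2]),"pot-bay",np.linalg.norm((pc-bc)[:2]),np.arctan2(*(pc-bc)[1::-1]))
q=[plane("top",T(*prs[k][0]),.045) for k in("mTL","mTR","mBR","mBL")]
print("mort",sum(q)/4,"yaw len",np.arctan2(*((q[1]+q[2]-q[0]-q[3])[1::-1])),np.linalg.norm((q[1]+q[2]-q[0]-q[3])/2),np.linalg.norm((q[2]+q[3]-q[0]-q[1])/2))
E
```

```text
d1 [0.6873 0.061  0.0745] 2.3 [0.6881 0.0616]
d2 [0.6218 0.0004 0.0746] 2.1 [0.6227 0.0008]
d3 [ 0.599  -0.1175  0.075 ] 2.6 [ 0.6003 -0.117 ]
metal [ 0.6867 -0.0632  0.0741] 4.8 [ 0.6887 -0.0621]
dark [0.6064 0.1091 0.0741] 1.5 [0.6068 0.1094]
mTL [ 0.4649 -0.0144  0.0471] 3.0 [ 0.4664 -0.0139]
mBL [ 0.4226 -0.0243  0.046 ] 2.3 [ 0.4237 -0.0239]
mBR [ 0.445  -0.1301  0.0495] 0.9 [ 0.4458 -0.1304]
mTR [ 0.4872 -0.1218  0.0442] 3.9 [ 0.4889 -0.121 ]
bTL [0.6105 0.319  0.0151] 3.6 [0.6118 0.3198]
bTR [0.5955 0.2399 0.0119] 1.7 [0.5954 0.2395]
bBR [0.4509 0.2707 0.0162] 2.4 [0.452  0.2713]
bBL [0.4673 0.3482 0.0129] 2.0 [0.4678 0.3479]
((174.7801513671875, 297.8387145996094), (41.07569885253906, 43.03975296020508), 80.13751983642578) [0.4077 0.3184 0.03  ]
bay [0.5318 0.2946 0.016 ] yaw 2.9362411357995555 0.14678254041169972 pot-bay 0.12637887681620116 2.9524106638457335
mort [ 0.4562 -0.0723  0.045 ] yaw len -1.3649213007964411 0.10913814230030439 0.04401974914505954
```

```bash
cat >> h.py <<'E'
def wrap(a): return (a+np.pi)%(2*np.pi)-np.pi
def plan(x,y,z,h=None,jaw=1,step=33,pos=None,h0=None):
    """rows (mm, rad) from the present pose to TCP x,y,z, tool-x heading h"""
    from plant import manip
    s=manip.state(); M=R.from_quat(np.roll(s["tool_rot"],-1)).as_matrix()
    p=s["tool_pos"]; a=np.arctan2(M[1,0],M[0,0]); h=a if h is None else h
    d=(np.array([x,y,z])-p)*1e3; sp=wrap(a-h); n=int(max(np.ceil(np.linalg.norm(d)/step),np.ceil(abs(sp)/.115),1))
    print("pos",p.round(4),"head",round(a,3),"tilt",round(np.degrees(np.arccos(-M[2,2])),2),"jaw",round(s["gripper_width"],3),"gf",round(s["grasp_force"],1),"F",s["contact_force"].round(1),"t",s["time"],"rows",n)
    for i in range(n):
        b=a-sp/n*i; c,q=np.cos(b),np.sin(b); w=d/n
        print([round(v,1) for v in (c*w[0]+q*w[1], q*w[0]-c*w[1], -w[2])]+[round(sp/n,3),jaw], end=", " )
    print()
E
python3 -c "
from h import *
plan(.600,-.117,.17,1.374)"
```

```text
pos [ 0.1857 -0.5962  0.2302] head 0.302 tilt 0.11 jaw 0.998 gf 0.0 F [-0.3 -0.9 -0.6] t 0.1 rows 20
[np.float64(26.9), np.float64(-16.7), np.float64(3.0), np.float64(-0.054), 1], [np.float64(27.8), np.float64(-15.3), np.float64(3.0), np.float64(-0.054), 1], [np.float64(28.5), np.float64(-13.7), np.float64(3.0), np.float64(-0.054), 1], [np.float64(29.2), np.float64(-12.2), np.float64(3.0), np.float64(-0.054), 1], [np.float64(29.8), np.float64(-10.6), np.float64(3.0), np.float64(-0.054), 1], [np.float64(30.4), np.float64(-9.0), np.float64(3.0), np.float64(-0.054), 1], [np.float64(30.8), np.float64(-7.4), np.float64(3.0), np.float64(-0.054), 1], [np.float64(31.2), np.float64(-5.7), np.float64(3.0), np.float64(-0.054), 1], [np.float64(31.4), np.float64(-4.0), np.float64(3.0), np.float64(-0.054), 1], [np.float64(31.6), np.float64(-2.3), np.float64(3.0), np.float64(-0.054), 1], [np.float64(31.7), np.float64(-0.6), np.float64(3.0), np.float64(-0.054), 1], [np.float64(31.7), np.float64(1.1), np.float64(3.0), np.float64(-0.054), 1], [np.float64(31.6), np.float64(2.8), np.float64(3.0), np.float64(-0.054), 1], [np.float64(31.4), np.float64(4.4), np.float64(3.0), np.float64(-0.054), 1], [np.float64(31.1), np.float64(6.1), np.float64(3.0), np.float64(-0.054), 1], [np.float64(30.7), np.float64(7.8), np.float64(3.0), np.float64(-0.054), 1], [np.float64(30.2), np.float64(9.4), np.float64(3.0), np.float64(-0.054), 1], [np.float64(29.7), np.float64(11.0), np.float64(3.0), np.float64(-0.054), 1], [np.float64(29.1), np.float64(12.6), np.float64(3.0), np.float64(-0.054), 1], [np.float64(28.3), np.float64(14.1), np.float64(3.0), np.float64(-0.054), 1],
```

Request:
move_arm(
  increments=[27, -17, 3, -0.054, 1, 28, -15, 3, -0.054, 1, 28, -14, 3, -0.054, 1, 29, -12, 3, -0.054, 1, 30, -11, 3, -0.054, 1, 30, -9, 3, -0.054, 1, 31, -7, 3, -0.054, 1, 31, -6, 3, -0.054, 1],
)

```text
time: 0.77
tool_pos: [0.3512, -0.4032, 0.2066]
tool_rot: [-0.0, 0.933, 0.36, -0.0]
contact_force: [1.0, -0.3, 0.9]
gripper_width: 0.996
grasp_force: 0.0
```

Request:
move_arm(
  increments=[31, -4, 3, -0.054, 1, 32, -2, 3, -0.054, 1, 32, -1, 3, -0.054, 1, 32, 1, 3, -0.054, 1, 32, 3, 3, -0.054, 1, 31, 4, 3, -0.054, 1, 31, 6, 3, -0.054, 1, 31, 8, 3, -0.054, 1],
)

```text
time: 1.43
tool_pos: [0.5163, -0.2099, 0.1827]
tool_rot: [-0.0, 0.834, 0.552, -0.0]
contact_force: [0.0, 0.2, 0.3]
gripper_width: 1.001
grasp_force: 0.0
```

```bash
sed -i 's/round(v,1) for/float(round(v,1)) for/; s/round(sp\/n,3),jaw/float(round(sp\/n,3)),jaw/' h.py; python3 -c "
from h import *
plan(.600,-.117,.17,1.374)"
```

```text
pos [ 0.5163 -0.2099  0.1827] head 1.169 tilt 0.04 jaw 1.001 gf 0.0 F [0.  0.2 0.3] t 1.4333 rows 4
[29.6, 10.2, 3.2, -0.051, 1], [29.0, 11.7, 3.2, -0.051, 1], [28.4, 13.1, 3.2, -0.051, 1], [27.7, 14.6, 3.2, -0.051, 1],
```

Request:
move_arm(
  increments=[30, 10, 3, -0.051, 1, 29, 12, 3, -0.051, 1, 28, 13, 3, -0.051, 1, 28, 15, 4, -0.051, 1, 0, 0, 0, 0, 1],
)

```text
time: 1.85
tool_pos: [0.6022, -0.1145, 0.1688]
tool_rot: [-0.001, 0.773, 0.635, 0.0]
contact_force: [0.1, 0.4, -0.1]
gripper_width: 0.998
grasp_force: 0.0
```

```bash
cat >> h.py <<'E'
def wplane(p,z,f,s):
    F=240/np.tan(np.radians(f["fov_y"]/2)); T4=np.array(f["T_tool_cam"]); M=R.from_quat(np.roll(s["tool_rot"],-1)).as_matrix()
    d=M@T4[:3,:3]@np.array([(p[0]-f["cx"])/F,(p[1]-f["cy"])/F,1]); e=s["tool_pos"]+M@T4[:3,3]
    return e+d*(z-e[2])/d[2]
def wpix(P,f,s):
    F=240/np.tan(np.radians(f["fov_y"]/2)); T4=np.array(f["T_tool_cam"]); M=R.from_quat(np.roll(s["tool_rot"],-1)).as_matrix()
    c=np.linalg.inv(T4)@np.r_[M.T@(np.array(P)-s["tool_pos"]),1]; return c[0]/c[2]*F+f["cx"],c[1]/c[2]*F+f["cy"]
E
python3 - <<'E'
from h import *
from plant import manip
plan(.600,-.117,.035,1.374)
s=manip.state();f=manip.grab_frame("wrist");im=f["image"];cv2.imwrite("pics/w0r.png",im)
print(f["T_tool_cam"])
u,v=wpix([.5995,-.117,.075],f,s);print(u,v)
cv2.drawMarker(im,(int(u),int(v)),(0,0,255),0,10,1);cv2.imwrite("pics/w0.png",im)
E
```

```text
pos [ 0.6022 -0.1145  0.1688] head 1.376 tilt 0.14 jaw 0.998 gf 0.0 F [ 0.1  0.4 -0.1] t 1.85 rows 5
[-0.6, -0.3, 26.8, 0.0, 1], [-0.6, -0.3, 26.8, 0.0, 1], [-0.6, -0.3, 26.8, 0.0, 1], [-0.6, -0.3, 26.8, 0.0, 1], [-0.6, -0.3, 26.8, 0.0, 1], 
[[-1.29495219e-03 -9.45237251e-01 -3.26381466e-01  8.47805816e-02]
 [ 9.99999156e-01 -1.25842401e-03 -3.23063225e-04 -6.48265703e-04]
 [-1.05354878e-04 -3.26381609e-01  9.45238083e-01 -1.42199205e-01]
 [ 0.00000000e+00  0.00000000e+00  0.00000000e+00  1.00000000e+00]]
312.949585818609 237.03788659013043
```

View pics/w0.png

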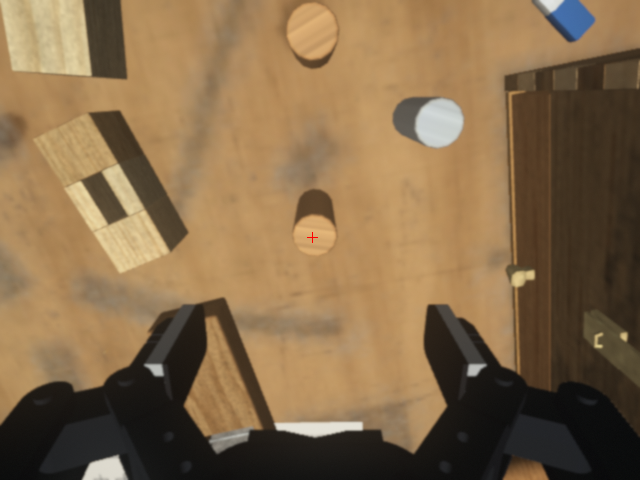

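Wrist view: dowel_c top at (315,234), predicted (313,237), so the calibration agrees to about 2 mm. dowel_b is at (313,34), metal rod at (439,122).

Run:
```python
from h import *
from plant import manip
s=manip.state();f=manip.grab_frame("wrist")
for p in((315,234.5),(312.5,34),(439,122)):print(wplane(p,.075,f,s))
x,y,_=wplane((315,234.5),.075,f,s)
plan(x,y,.035,1.374)
```

```text
[ 0.59981969 -0.11754571  0.075     ]
[ 0.62175491 -0.00148273  0.075     ]
[ 0.68592031 -0.06239245  0.075     ]
pos [ 0.6003 -0.1175  0.1693] head 1.372 tilt 0.11 jaw 1.0 gf 0.0 F [-0.4 -1.6  0.2] t 1.95 rows 5
[-0.0, -0.1, 26.9, -0.0, 1], [-0.0, -0.1, 26.9, -0.0, 1], [-0.0, -0.1, 26.9, -0.0, 1], [-0.0, -0.1, 26.9, -0.0, 1], [-0.0, -0.1, 26.9, -0.0, 1],
```

Request:
move_arm(
  increments=[0, 0, 34, 0, 1, 0, 0, 34, 0, 1, 0, 0, 34, 0, 1, 0, 0, 20, 0, 1, 0, 0, 12, 0, 1, 0, 0, 0, 0, 1, 0, 0, 0, 0, 0.1, 0, 0, 0, 0, 0.1],
)

```text
time: 2.62
tool_pos: [0.6018, -0.1194, 0.0386]
tool_rot: [0.001, 0.775, 0.632, 0.001]
contact_force: [0.2, 0.2, 1.0]
gripper_width: 0.753
grasp_force: 0.0
```

Request:
move_arm(
  increments=[0, 0, 0, 0, 0.1, 0, 0, 0, 0, 0.1, 0, 0, 0, 0, 0.1],
)

```text
time: 2.87
tool_pos: [0.6017, -0.119, 0.0383]
tool_rot: [0.001, 0.774, 0.633, 0.001]
contact_force: [0.9, -0.7, 1.2]
gripper_width: 0.335
grasp_force: 59.1
```

Run:
```python
from h import *
from plant import manip
plan(.6,-.117,.15)
# pot slots: caddy axes
pc=np.array([.4075,.318]);a=2.945;u=np.array([np.cos(a),np.sin(a)]);v=np.array([-u[1],u[0]])
for q in((-10,-19),(-10,19),(23,0)):print(q,(pc+(q[0]*u+q[1]*v)/1e3).round(4))
```

```text
pos [ 0.6017 -0.119   0.0383] head 1.37 tilt 0.18 jaw 0.335 gf 59.1 F [ 0.9 -0.7  1.2] t 2.8667 rows 4
[0.4, -0.5, -27.9, 0.0, 1], [0.4, -0.5, -27.9, 0.0, 1], [0.4, -0.5, -27.9, 0.0, 1], [0.4, -0.5, -27.9, 0.0, 1], 
(-10, -19) [0.421  0.3347]
(-10, 19) [0.4136 0.2974]
(23, 0) [0.3849 0.3225]
```

Request:
move_arm(
  increments=[0, 0, -20, 0, 0.1, 0, 0, -35, 0, 0.1, 0, 0, -35, 0, 0.1, 0, 0, -30, 0, 0.1],
)

```text
time: 3.2
tool_pos: [0.6007, -0.1186, 0.1589]
tool_rot: [0.001, 0.774, 0.633, 0.0]
contact_force: [0.9, -0.2, 0.2]
gripper_width: 0.334
grasp_force: 59.2
```

Run:
```python
from h import *
plan(.421,.3347,.16)
```

```text
pos [ 0.6007 -0.1186  0.1589] head 1.37 tilt 0.09 jaw 0.334 gf 59.2 F [ 0.9 -0.2  0.2] t 3.2 rows 15
[27.2, -17.8, -0.1, 0.0, 1], [27.2, -17.8, -0.1, 0.0, 1], [27.2, -17.8, -0.1, 0.0, 1], [27.2, -17.8, -0.1, 0.0, 1], [27.2, -17.8, -0.1, 0.0, 1], [27.2, -17.8, -0.1, 0.0, 1], [27.2, -17.8, -0.1, 0.0, 1], [27.2, -17.8, -0.1, 0.0, 1], [27.2, -17.8, -0.1, 0.0, 1], [27.2, -17.8, -0.1, 0.0, 1], [27.2, -17.8, -0.1, 0.0, 1], [27.2, -17.8, -0.1, 0.0, 1], [27.2, -17.8, -0.1, 0.0, 1], [27.2, -17.8, -0.1, 0.0, 1], [27.2, -17.8, -0.1, 0.0, 1],
```

Request:
move_arm(
  increments=[27, -18, 0, 0, 0.1, 27, -18, 0, 0, 0.1, 27, -18, 0, 0, 0.1, 27, -18, 0, 0, 0.1, 27, -18, 0, 0, 0.1, 27, -18, 0, 0, 0.1, 27, -18, 0, 0, 0.1, 27, -18, 0, 0, 0.1],
)

```text
time: 3.87
tool_pos: [0.5017, 0.1232, 0.1569]
tool_rot: [0.0, 0.775, 0.633, 0.0]
contact_force: [-0.8, 1.1, -0.5]
gripper_width: 0.334
grasp_force: 59.3
```

Request:
move_arm(
  increments=[27, -18, 0, 0, 0.1, 27, -18, 0, 0, 0.1, 27, -18, 0, 0, 0.1, 0, 0, 0, 0, 0.1],
)

```text
time: 4.2
tool_pos: [0.4636, 0.2161, 0.1568]
tool_rot: [-0.001, 0.773, 0.635, 0.001]
contact_force: [0.2, 0.4, -0.4]
gripper_width: 0.336
grasp_force: 59.3
```

Run:
```python
from h import *
from plant import manip
manip.grab_frame("wrist")
s=manip.state();f=manip.grab_frame("wrist");im=f["image"];cv2.imwrite("pics/w1r.png",im)
np.save("w1.npy",{"s":s,"f":f},allow_pickle=True)
plan(.421,.3347,.16)
u,v=wpix([.4075,.318,.005],f,s);print(u,v)
cv2.drawMarker(im,(int(u),int(v)),(0,0,255),0,10,1)
for dx,dy in((48,0),(-48,0),(0,48),(0,-48)):
    u,v=wpix([.4075+dx/1e3,.318+dy/1e3,.03],f,s);cv2.drawMarker(im,(int(u),int(v)),(0,255,255),0,8,1)
cv2.imwrite("pics/w1.png",im)
```

```text
pos [0.4653 0.2128 0.1567] head 1.373 tilt 0.05 jaw 0.331 gf 59.3 F [ 0.1 -0.3 -0.5] t 4.3 rows 4
[27.7, -16.9, -0.8, 0.0, 1], [27.7, -16.9, -0.8, 0.0, 1], [27.7, -16.9, -0.8, 0.0, 1], [27.7, -16.9, -0.8, 0.0, 1], 
209.22033971045573 86.29201947146024
```

View pics/w1.png

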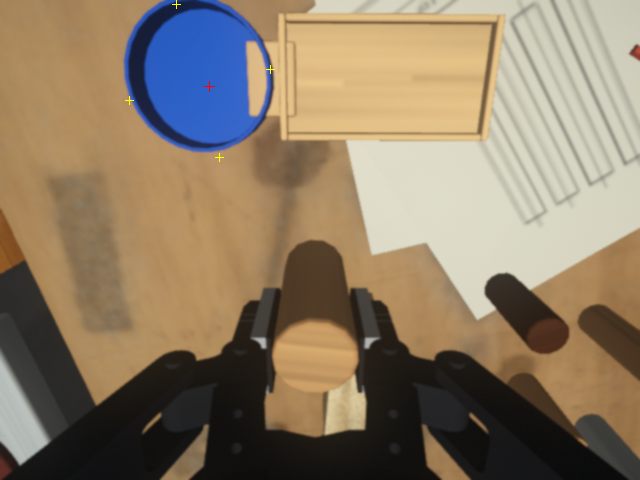

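Run:
```python
from h import *
from scipy.optimize import least_squares
D=np.load("w1.npy",allow_pickle=True).item();s,f=D["s"],D["f"];im=cv2.imread("pics/w1r.png")
hsv=cv2.cvtColor(im,cv2.COLOR_BGR2HSV);m=cv2.inRange(hsv,(100,120,25),(130,255,255));m[200:]=0
c=max(cv2.findContours(m,0,1)[0],key=cv2.contourArea);h=cv2.convexHull(c)[:,0]
h=h[h[:,1]>3]
P=np.array([wplane(p,.03,f,s)[:2] for p in h])
r=least_squares(lambda q:np.hypot(*(P-q[:2]).T)-q[2],[.4,.32,.048],loss="soft_l1",f_scale=.001);print(r.x,abs(r.fun).max())
pc=r.x[:2]
cor={"a":(280,13),"b":(506,15),"c":(489,140),"d":(281,140)}
Q=[wplane(p,.016,f,s)[:2] for p in cor.values()];bc=sum(Q)/4;ax=(Q[0]+Q[3]-Q[1]-Q[2])/2
print("bay",bc,np.linalg.norm(ax),np.linalg.norm((Q[0]+Q[1]-Q[2]-Q[3])/2),np.arctan2(ax[1],ax[0]),"potbay",np.arctan2(*(pc-bc)[::-1]),np.linalg.norm(pc-bc))
a=np.arctan2(*(pc-bc)[::-1]);u=np.array([np.cos(a),np.sin(a)]);v=np.array([-u[1],u[0]])
for p in((248,41),(247,115)):
  for z in(.005,.016):d=wplane(p,z,f,s)[:2]-pc;print(p,z,d@u,d@v)
```

```text
[0.40806135 0.32260709 0.04733338] 0.0004933032360020795
bay [0.53241342 0.29680086] 0.14890991887450036 0.08071275101658493 2.939990370776519 potbay 2.9369715789550344 0.1270015713442784
(248, 41) 0.005 -0.029668820163101583 -0.02502203596651587
(248, 41) 0.016 -0.031404310821557924 -0.023709515924028902
(247, 115) 0.005 -0.026482904314083663 0.02423242884270362
(247, 115) 0.016 -0.028337607082200886 0.023701921969732344
```

Wrist view: pot rim spans u 125–272, bottom at v=152. The bay is at (280–506, 13–140). A wood bridge edge intrudes into the pot at u≈248, about 28 mm from the pot centre, so I'm setting the slots clear of it.

Request:
move_arm(
  increments=[29, -17, 0, 0, 0.1, 29, -17, 0, 0, 0.1, 29, -18, 0, 0, 0.1, 28, -17, 10, 0, 0.1, 0, 0, 20, 0, 0.1, 0, 0, 15, 0, 0.1, 0, 0, 0, 0, 0.1, 0, 0, 0, 0, 0.1],
)

```text
time: 4.97
tool_pos: [0.4211, 0.3373, 0.1106]
tool_rot: [0.0, 0.775, 0.632, -0.001]
contact_force: [-0.3, -0.1, -0.7]
gripper_width: 0.334
grasp_force: 59.4
```

Run:
```python
from h import *
plan(.4196,.3388,.044)
```

```text
pos [0.4211 0.3373 0.1106] head 1.368 tilt 0.12 jaw 0.334 gf 59.4 F [-0.3 -0.1 -0.7] t 4.9667 rows 3
[0.4, -0.6, 22.2, 0.0, 1], [0.4, -0.6, 22.2, 0.0, 1], [0.4, -0.6, 22.2, 0.0, 1],
```

Request:
move_arm(
  increments=[0, -1, 20, 0, 0.1, 0, -1, 20, 0, 0.1, 0, 0, 15, 0, 0.1, 0, 0, 8, 0, 0.1, 0, 0, 3, 0, 0.1, 0, 0, 0, 0, 0.1, 0, 0, 0, 0, 0.1],
)

```text
time: 5.55
tool_pos: [0.4202, 0.3391, 0.0467]
tool_rot: [0.0, 0.775, 0.632, 0.001]
contact_force: [0.0, 0.3, 0.1]
gripper_width: 0.341
grasp_force: 59.4
```

Request:
move_arm(
  increments=[0, 0, 2, 0, 0.1, 0, 0, 1, 0, 0.1, 0, 0, 0, 0, 0.1, 0, 0, 0, 0, 0.1],
)

```text
time: 5.88
tool_pos: [0.4198, 0.3393, 0.0433]
tool_rot: [0.0, 0.774, 0.633, 0.001]
contact_force: [0.4, -0.2, 2.7]
gripper_width: 0.336
grasp_force: 59.5
```

Request:
move_arm(
  increments=[0, 0, 0, 0, 0.7, 0, 0, 0, 0, 0.7, 0, 0, 0, 0, 0.7, 0, 0, -15, 0, 0.7, 0, 0, -30, 0, 0.7, 0, 0, -40, 0, 0.7, 0, 0, -40, 0, 1, 0, 0, 0, 0, 1],
)

```text
time: 6.55
tool_pos: [0.4233, 0.3416, 0.1771]
tool_rot: [0.001, 0.774, 0.633, 0.008]
contact_force: [1.8, 0.7, 0.9]
gripper_width: 0.954
grasp_force: 0.0
```

Run:
```python
from h import *
from plant import manip
f=manip.grab_frame("top");cv2.imwrite("pics/t1.png",cv2.resize(f["image"][160:325,145:395],None,fx=3.2,fy=3.2))
plan(.6215,-.001,.17)
```

```text
pos [0.422  0.3407 0.1735] head 1.37 tilt 0.63 jaw 0.997 gf 0.0 F [0.2 0.5 0.1] t 6.6 rows 12
[-24.6, 22.0, 0.3, 0.0, 1], [-24.6, 22.0, 0.3, 0.0, 1], [-24.6, 22.0, 0.3, 0.0, 1], [-24.6, 22.0, 0.3, 0.0, 1], [-24.6, 22.0, 0.3, 0.0, 1], [-24.6, 22.0, 0.3, 0.0, 1], [-24.6, 22.0, 0.3, 0.0, 1], [-24.6, 22.0, 0.3, 0.0, 1], [-24.6, 22.0, 0.3, 0.0, 1], [-24.6, 22.0, 0.3, 0.0, 1], [-24.6, 22.0, 0.3, 0.0, 1], [-24.6, 22.0, 0.3, 0.0, 1],
```

View pics/t1.png

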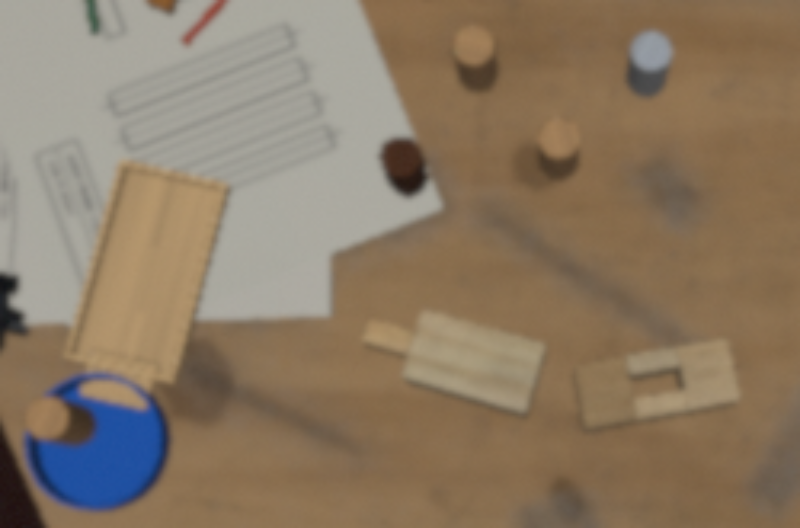

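The first dowel stands upright in the pot, its top at crop (47,418). Next is dowel_b.

Request:
move_arm(
  increments=[-25, 22, 0, 0, 1, -25, 22, 0, 0, 1, -25, 22, 0, 0, 1, -25, 22, 0, 0, 1, -25, 22, 0, 0, 1, -25, 22, 0, 0, 1, -25, 22, 0, 0, 1, -25, 22, 0, 0, 1],
)

```text
time: 7.27
tool_pos: [0.5513, 0.1062, 0.1656]
tool_rot: [-0.001, 0.774, 0.633, -0.001]
contact_force: [0.9, 1.0, 0.2]
gripper_width: 0.999
grasp_force: 0.0
```

Request:
move_arm(
  increments=[-24, 22, 0, 0, 1, -24, 22, 0, 0, 1, -24, 22, 0, 0, 1, -24, 22, 0, 0, 1, 0, 0, 0, 0, 1, 0, 0, 0, 0, 1],
)

```text
time: 7.77
tool_pos: [0.6183, -0.0051, 0.1655]
tool_rot: [-0.001, 0.775, 0.632, -0.001]
contact_force: [-0.5, 0.4, -0.0]
gripper_width: 1.001
grasp_force: 0.0
```

Run:
```python
from h import *
from plant import manip
p=plane("top",T(47,418),.08);d=p[:2]-[.408,.3218];print("placed",p, d)
plan(.6218,-.0008,.038)
s=manip.state();f=manip.grab_frame("wrist");im=f["image"]
m=cv2.inRange(cv2.cvtColor(im,cv2.COLOR_BGR2HSV),(8,90,150),(20,200,255))
u,v=wpix([.6218,-.0008,.075],f,s);print("pred",u,v)
w=im[int(v)-60:int(v)+60,int(u)-60:int(u)+60];cv2.imwrite("pics/w2.png",cv2.resize(w,None,fx=4,fy=4))
```

```text
placed [0.41981269 0.33896741 0.08      ] [0.01181269 0.01716741]
pos [ 0.6183 -0.0051  0.1655] head 1.367 tilt 0.17 jaw 1.001 gf 0.0 F [-0.5  0.4 -0. ] t 7.7667 rows 4
[1.2, 0.6, 31.9, 0.0, 1], [1.2, 0.6, 31.9, 0.0, 1], [1.2, 0.6, 31.9, 0.0, 1], [1.2, 0.6, 31.9, 0.0, 1], 
pred 320.5112269754829 226.92558895468622
```

View pics/w2.png

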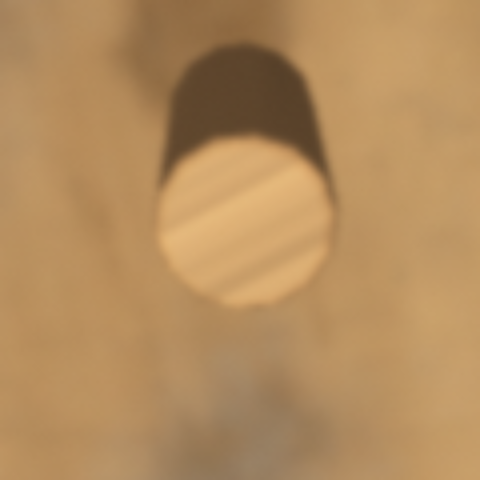

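The dowel centre in the crop is (246,221), about 3 mm further along tool +x than predicted; corrected in the move.

Request:
move_arm(
  increments=[3, 1, 34, 0, 1, 3, 1, 34, 0, 1, 1, 1, 34, 0, 1, 0, 0, 16, 0, 1, 0, 0, 9, 0, 1, 0, 0, 0, 0, 1, 0, 0, 0, 0, 0.1, 0, 0, 0, 0, 0.1],
)

```text
time: 8.48
tool_pos: [0.6243, 0.0027, 0.0424]
tool_rot: [0.001, 0.774, 0.633, 0.001]
contact_force: [-0.1, -0.4, -0.1]
gripper_width: 0.75
grasp_force: 0.0
```

Request:
move_arm(
  increments=[0, 0, 0, 0, 0.1, 0, 0, 0, 0, 0.1, 0, 0, 0, 0, 0.1, 0, 0, 0, 0, 0.1],
)

```text
time: 8.82
tool_pos: [0.6242, 0.0022, 0.0421]
tool_rot: [0.001, 0.775, 0.633, 0.001]
contact_force: [-1.0, 1.3, 4.9]
gripper_width: 0.333
grasp_force: 59.6
```

Request:
move_arm(
  increments=[0, 0, -20, 0, 0.1, 0, 0, -35, 0, 0.1, 0, 0, -35, 0, 0.1, 0, 0, -30, 0, 0.1, 0, 0, 0, 0, 0.1],
)

```text
time: 9.23
tool_pos: [0.6273, 0.0018, 0.1692]
tool_rot: [0.005, 0.774, 0.633, 0.005]
contact_force: [1.0, -0.2, 0.7]
gripper_width: 0.33
grasp_force: 59.2
```

Run:
```python
from h import *
plan(.4120,.3016,.165)
```

```text
pos [0.6273 0.0018 0.1692] head 1.37 tilt 0.79 jaw 0.33 gf 59.2 F [ 1.  -0.2  0.7] t 9.2333 rows 12
[20.9, -22.6, 0.4, 0.0, 1], [20.9, -22.6, 0.4, 0.0, 1], [20.9, -22.6, 0.4, 0.0, 1], [20.9, -22.6, 0.4, 0.0, 1], [20.9, -22.6, 0.4, 0.0, 1], [20.9, -22.6, 0.4, 0.0, 1], [20.9, -22.6, 0.4, 0.0, 1], [20.9, -22.6, 0.4, 0.0, 1], [20.9, -22.6, 0.4, 0.0, 1], [20.9, -22.6, 0.4, 0.0, 1], [20.9, -22.6, 0.4, 0.0, 1], [20.9, -22.6, 0.4, 0.0, 1],
```

Request:
move_arm(
  increments=[21, -23, 0, 0, 0.1, 21, -23, 0, 0, 0.1, 21, -23, 0, 0, 0.1, 21, -23, 0, 0, 0.1, 21, -22, 0, 0, 0.1, 21, -22, 0, 0, 0.1, 21, -22, 0, 0, 0.1, 21, -22, 0, 0, 0.1],
)

```text
time: 9.9
tool_pos: [0.4789, 0.2038, 0.1598]
tool_rot: [-0.0, 0.775, 0.632, -0.0]
contact_force: [0.9, 0.9, -0.2]
gripper_width: 0.333
grasp_force: 59.3
```

Request:
move_arm(
  increments=[21, -22, 0, 0, 0.1, 21, -22, 0, 0, 0.1, 21, -22, 0, 0, 0.1, 20, -22, 0, 0, 0.1, 0, 0, 0, 0, 0.1, 0, 0, 0, 0, 0.1],
)

```text
time: 10.4
tool_pos: [0.4095, 0.3025, 0.1599]
tool_rot: [0.0, 0.774, 0.634, -0.0]
contact_force: [-0.5, -0.2, -0.9]
gripper_width: 0.334
grasp_force: 59.3
```

Run:
```python
from h import *
plan(.4120,.3016,.048)
```

```text
pos [0.4095 0.3025 0.1599] head 1.373 tilt 0.03 jaw 0.334 gf 59.3 F [-0.5 -0.2 -0.9] t 10.4 rows 4
[-0.1, 0.7, 28.0, 0.0, 1], [-0.1, 0.7, 28.0, 0.0, 1], [-0.1, 0.7, 28.0, 0.0, 1], [-0.1, 0.7, 28.0, 0.0, 1],
```

Request:
move_arm(
  increments=[0, 1, 30, 0, 0.1, 0, 1, 30, 0, 0.1, 0, 1, 25, 0, 0.1, 0, 0, 15, 0, 0.1, 0, 0, 10, 0, 0.1, 0, 0, 0, 0, 0.1, 0, 0, 0, 0, 0.1],
)

```text
time: 10.98
tool_pos: [0.4141, 0.3006, 0.0503]
tool_rot: [0.0, 0.775, 0.632, -0.0]
contact_force: [-0.3, 0.7, 0.3]
gripper_width: 0.33
grasp_force: 59.7
```

Request:
move_arm(
  increments=[0, -1, 2, 0, 0.1, 0, 0, 1, 0, 0.1, 0, 0, 0.5, 0, 0.1, 0, 0, 0, 0, 0.1],
)

```text
time: 11.32
tool_pos: [0.4127, 0.3015, 0.0472]
tool_rot: [0.0, 0.774, 0.633, 0.0]
contact_force: [0.1, 0.2, -0.1]
gripper_width: 0.335
grasp_force: 59.7
```

Request:
move_arm(
  increments=[0, 0, 0, 0, 0.7, 0, 0, 0, 0, 0.7, 0, 0, 0, 0, 0.7, 0, 0, -15, 0, 0.7, 0, 0, -30, 0, 0.7, 0, 0, -40, 0, 0.7, 0, 0, -35, 0, 1, 0, 0, 0, 0, 1],
)

```text
time: 11.98
tool_pos: [0.4167, 0.3038, 0.176]
tool_rot: [0.001, 0.774, 0.633, 0.007]
contact_force: [0.7, 0.7, 1.1]
gripper_width: 0.955
grasp_force: 0.0
```

Run:
```python
from h import *
from plant import manip
manip.grab_frame("top")
plan(.687,.0613,.17,2.945)
f=manip.grab_frame("top");a=f["image"][260:325,145:205]
cv2.imwrite("pics/t2.png",cv2.resize(a,None,fx=8,fy=8,interpolation=cv2.INTER_CUBIC))
```

```text
pos [0.4154 0.303  0.1725] head 1.37 tilt 0.6 jaw 0.997 gf 0.0 F [0.3 0.4 0.1] t 12.0333 rows 14
[-13.0, 22.5, 0.2, -0.113, 1], [-15.5, 20.8, 0.2, -0.113, 1], [-17.7, 19.0, 0.2, -0.113, 1], [-19.7, 16.9, 0.2, -0.113, 1], [-21.5, 14.5, 0.2, -0.113, 1], [-23.0, 12.0, 0.2, -0.113, 1], [-24.2, 9.4, 0.2, -0.113, 1], [-25.1, 6.6, 0.2, -0.113, 1], [-25.7, 3.7, 0.2, -0.113, 1], [-26.0, 0.8, 0.2, -0.113, 1], [-25.9, -2.1, 0.2, -0.113, 1], [-25.5, -5.0, 0.2, -0.113, 1], [-24.8, -7.8, 0.2, -0.113, 1], [-23.7, -10.5, 0.2, -0.113, 1],
```

View pics/t2.png

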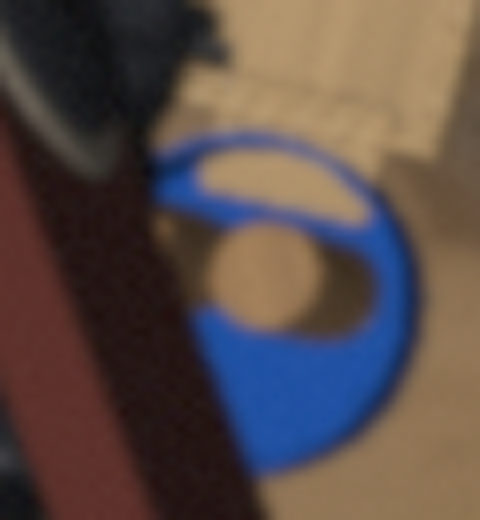

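The second dowel stands in the pot, its top at (267,275) in the crop. Next is dowel_a, with a quarter turn on the way.

Request:
move_arm(
  increments=[-13, 22, 0, -0.113, 1, -16, 21, 0, -0.113, 1, -18, 19, 0, -0.113, 1, -20, 17, 0, -0.113, 1, -21, 15, 0, -0.113, 1, -23, 12, 0, -0.113, 1, -24, 9, 0, -0.113, 1, -25, 7, 0, -0.113, 1],
)

```text
time: 12.75
tool_pos: [0.5673, 0.1624, 0.1641]
tool_rot: [-0.002, 0.418, 0.908, -0.001]
contact_force: [0.3, 1.6, 0.1]
gripper_width: 1.002
grasp_force: 0.0
```

Request:
move_arm(
  increments=[-26, 4, 0, -0.113, 1, -26, 1, 0, -0.113, 1, -26, -2, 0, -0.113, 1, -25, -5, 0, -0.113, 1, -25, -8, 0, -0.113, 1, -24, -10, 0, -0.113, 1, 0, 0, 0, 0, 1, 0, 0, 0, 0, 1],
)

```text
time: 13.42
tool_pos: [0.6849, 0.0602, 0.1639]
tool_rot: [-0.002, 0.096, 0.995, -0.0]
contact_force: [-0.3, -0.4, 0.1]
gripper_width: 0.999
grasp_force: 0.0
```

Run:
```python
from h import *
from plant import manip
plan(.687,.0613,.038,2.945)
s=manip.state();f=manip.grab_frame("wrist");im=f["image"];cv2.imwrite("pics/w3r.png",im)
u,v=wpix([.687,.0613,.075],f,s);print("pred",u,v)
cv2.drawMarker(im,(int(u),int(v)),(0,0,255),0,8,1)
cv2.imwrite("pics/w3.png",im)
```

```text
pos [0.6849 0.0602 0.1639] head 2.949 tilt 0.25 jaw 0.999 gf 0.0 F [-0.3 -0.4  0.1] t 13.4167 rows 4
[-0.5, 0.4, 31.5, 0.001, 1], [-0.5, 0.4, 31.5, 0.001, 1], [-0.5, 0.4, 31.5, 0.001, 1], [-0.5, 0.4, 31.5, 0.001, 1], 
pred 316.65382370123893 238.3383750899703
```

View pics/w3.png

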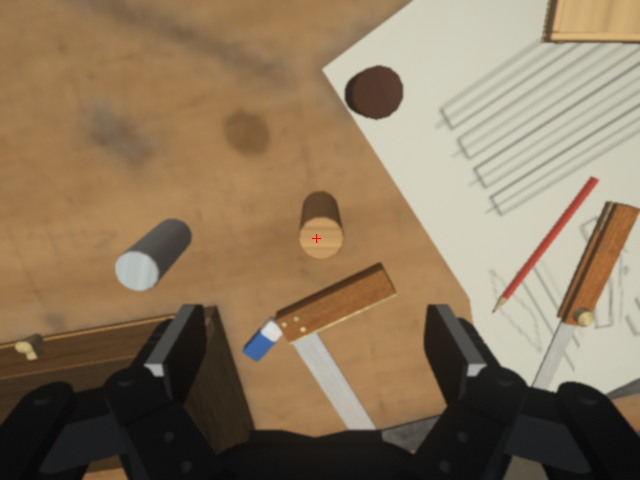

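Run:
```python
from h import *
for p in((342,155),(343,145),(343,128)):print(p,[plane("top",p,z).round(3)[:2] for z in(0,.05,.13)])
# chest front-left vertical edge in scene: bottom(187?),
s0=(184.7+180/2.4,184.7+75/2.4);print(s0,plane("scene",s0,0)); print(tri((342,155),s0))
```

```text
(342, 155) [array([ 0.762, -0.05 ]), array([ 0.745, -0.048]), array([ 0.717, -0.045])]
(343, 145) [array([ 0.787, -0.052]), array([ 0.769, -0.05 ]), array([ 0.74 , -0.047])]
(343, 128) [array([ 0.831, -0.051]), array([ 0.811, -0.049]), array([ 0.779, -0.046])]
(259.7, 215.95) [ 0.77045652 -0.05937219  0.        ]
(array([ 0.75992977, -0.04921781,  0.00945665]), np.float64(2.495223247248039))
```

The dowel top is at (321,237), about 3 mm to the right of the prediction. The metal rod (138,270) and the chest corner stay clear of the fingers.

Request:
move_arm(
  increments=[-1, 1, 34, 0, 1, -1, 1, 34, 0, 1, 0, 1, 32, 0, 1, 0, 0, 15, 0, 1, 0, 0, 8, 0, 1, 0, 0, 0, 0, 1, 0, 0, 0, 0, 0.1, 0, 0, 0, 0, 0.1],
)

```text
time: 14.13
tool_pos: [0.6899, 0.0638, 0.0467]
tool_rot: [0.002, 0.095, 0.996, 0.0]
contact_force: [-0.1, 0.3, -0.8]
gripper_width: 0.749
grasp_force: 0.0
```

Request:
move_arm(
  increments=[0, 0, 0, 0, 0.1, 0, 0, 0, 0, 0.1, 0, 0, 0, 0, 0.1, 0, 0, 0, 0, 0.1],
)

```text
time: 14.47
tool_pos: [0.6894, 0.0635, 0.0458]
tool_rot: [0.002, 0.095, 0.995, 0.0]
contact_force: [-0.3, -0.3, 4.2]
gripper_width: 0.333
grasp_force: 59.7
```

Request:
move_arm(
  increments=[0, 0, -20, 0, 0.1, 0, 0, -35, 0, 0.1, 0, 0, -35, 0, 0.1, 0, 0, -30, 0, 0.1, 0, 0, -5, 0, 0.1, 0, 0, 0, 0, 0.1],
)

```text
time: 14.97
tool_pos: [0.6901, 0.0636, 0.173]
tool_rot: [0.003, 0.095, 0.995, 0.0]
contact_force: [0.3, -0.2, -0.5]
gripper_width: 0.33
grasp_force: 59.2
```

Run:
```python
from h import *
plan(.3845,.3266,.165,2.945)
```

```text
pos [0.6901 0.0636 0.173 ] head 2.952 tilt 0.39 jaw 0.33 gf 59.2 F [ 0.3 -0.2 -0.5] t 14.9667 rows 13
[26.9, 15.4, 0.6, 0.001, 1], [26.9, 15.4, 0.6, 0.001, 1], [26.9, 15.4, 0.6, 0.001, 1], [26.9, 15.4, 0.6, 0.001, 1], [26.9, 15.4, 0.6, 0.001, 1], [26.9, 15.4, 0.6, 0.001, 1], [27.0, 15.3, 0.6, 0.001, 1], [27.0, 15.3, 0.6, 0.001, 1], [27.0, 15.3, 0.6, 0.001, 1], [27.0, 15.3, 0.6, 0.001, 1], [27.0, 15.3, 0.6, 0.001, 1], [27.0, 15.3, 0.6, 0.001, 1], [27.0, 15.3, 0.6, 0.001, 1],
```

Request:
move_arm(
  increments=[27, 15, 0, 0, 0.1, 27, 15, 0, 0, 0.1, 27, 15, 0, 0, 0.1, 27, 15, 0, 0, 0.1, 27, 16, 0, 0, 0.1, 27, 16, 0, 0, 0.1, 27, 16, 0, 0, 0.1, 27, 16, 0, 0, 0.1],
)

```text
time: 15.63
tool_pos: [0.4967, 0.2264, 0.1658]
tool_rot: [-0.002, 0.095, 0.995, -0.001]
contact_force: [0.1, 0.9, -0.3]
gripper_width: 0.332
grasp_force: 59.2
```

Request:
move_arm(
  increments=[27, 15, 0, 0, 0.1, 27, 15, 0, 0, 0.1, 27, 15, 0, 0, 0.1, 27, 15, 0, 0, 0.1, 26, 15, 0, 0, 0.1, 0, 0, 0, 0, 0.1, 0, 0, 0, 0, 0.1],
)

```text
time: 16.22
tool_pos: [0.38, 0.3251, 0.1664]
tool_rot: [-0.001, 0.093, 0.996, -0.001]
contact_force: [-0.0, -0.0, -0.7]
gripper_width: 0.334
grasp_force: 59.2
```

Run:
```python
from h import *
from plant import manip
plan(.386,.3266,.0508,2.945)
s=manip.state();f=manip.grab_frame("wrist");im=f["image"]
for P in([.4196,.3388,.08],[.412,.3016,.08]):
    u,v=wpix(P,f,s);print(u,v);cv2.drawMarker(im,(int(u),int(v)),(0,0,255),0,8,1)
cv2.imwrite("pics/w4.png",im)
```

```text
pos [0.38   0.3251 0.1664] head 2.955 tilt 0.21 jaw 0.334 gf 59.2 F [-0.  -0.  -0.7] t 16.2167 rows 4
[-1.4, 0.7, 28.9, 0.002, 1], [-1.4, 0.7, 28.9, 0.002, 1], [-1.4, 0.7, 28.9, 0.002, 1], [-1.4, 0.7, 28.9, 0.002, 1], 
346.0309814154526 288.09657772537776
288.9129692846777 287.3604310282273
```

View pics/w4.png

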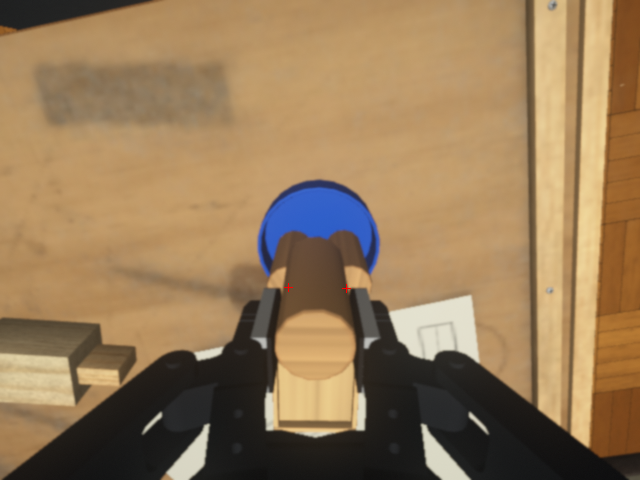

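The held dowel hangs symmetrically between the two standing ones; the pot's free space is above them in the picture, around (320,220).

Request:
move_arm(
  increments=[-2, 1, 20, 0.005, 0.1, -1, 0, 11, 0.004, 0.1, 0, 0, 0, 0, 0.1, 0, 0, 0, 0, 0.1, 0, 0, 0, 0, 0.1],
)

```text
time: 16.68
tool_pos: [0.3855, 0.3251, 0.1379]
tool_rot: [-0.0, 0.1, 0.995, -0.0]
contact_force: [-0.2, -0.6, -0.2]
gripper_width: 0.333
grasp_force: 59.2
```

Request:
move_arm(
  increments=[1, 1, 25, 0, 0.1, 1, 0, 25, 0, 0.1, 0, 0, 18, 0, 0.1, 0, 0, 10, 0, 0.1, 0, 0, 5, 0, 0.1, 0, 0, 0, 0, 0.1, 0, 0, 0, 0, 0.1],
)

```text
time: 17.27
tool_pos: [0.3842, 0.3273, 0.056]
tool_rot: [0.001, 0.099, 0.995, 0.001]
contact_force: [0.7, -0.6, 0.5]
gripper_width: 0.331
grasp_force: 59.2
```

Request:
move_arm(
  increments=[-1, 0, 3, 0, 0.1, 0, 0, 1.5, 0, 0.1, 0, 0, 0.5, 0, 0.1, 0, 0, 0, 0, 0.1, 0, 0, 0, 0, 0.1],
)

```text
time: 17.68
tool_pos: [0.3849, 0.327, 0.0507]
tool_rot: [0.001, 0.099, 0.995, 0.0]
contact_force: [-0.0, 1.1, 3.9]
gripper_width: 0.332
grasp_force: 59.6
```

Request:
move_arm(
  increments=[0, 0, 0, 0, 0.7, 0, 0, 0, 0, 0.7, 0, 0, 0, 0, 0.7, 0, 0, -15, 0, 0.7, 0, 0, -30, 0, 0.7, 0, 0, -40, 0, 0.7, 0, 0, -35, 0, 1, 0, 0, 0, 0, 1],
)

```text
time: 18.35
tool_pos: [0.3882, 0.3292, 0.1785]
tool_rot: [0.006, 0.099, 0.995, 0.004]
contact_force: [0.8, 1.3, 1.7]
gripper_width: 0.956
grasp_force: 0.0
```

Run:
```python
from h import *
print(wrap(-1.365))
plan(.4562,-.072,.16,1.777)
```

```text
-1.365
pos [0.3882 0.3292 0.1785] head 2.943 tilt 0.82 jaw 0.956 gf 0.0 F [0.8 1.3 1.7] t 18.35 rows 13
[-11.2, -29.2, 1.4, 0.09, 1], [-13.8, -28.1, 1.4, 0.09, 1], [-16.3, -26.7, 1.4, 0.09, 1], [-18.6, -25.2, 1.4, 0.09, 1], [-20.8, -23.4, 1.4, 0.09, 1], [-22.8, -21.5, 1.4, 0.09, 1], [-24.6, -19.3, 1.4, 0.09, 1], [-26.2, -17.1, 1.4, 0.09, 1], [-27.7, -14.6, 1.4, 0.09, 1], [-28.9, -12.1, 1.4, 0.09, 1], [-29.8, -9.5, 1.4, 0.09, 1], [-30.6, -6.8, 1.4, 0.09, 1], [-31.0, -4.0, 1.4, 0.09, 1],
```

Request:
move_arm(
  increments=[-11, -29, 0, 0.09, 1, -14, -28, 0, 0.09, 1, -16, -27, 0, 0.09, 1, -19, -25, 0, 0.09, 1, -21, -23, 0, 0.09, 1, -23, -21, 0, 0.09, 1, -25, -19, 0, 0.09, 1, -26, -17, 0, 0.09, 1],
)

```text
time: 19.02
tool_pos: [0.4272, 0.0791, 0.1695]
tool_rot: [0.0, 0.445, 0.895, 0.0]
contact_force: [0.6, 0.1, -0.4]
gripper_width: 0.996
grasp_force: 0.0
```

Request:
move_arm(
  increments=[-28, -15, 0, 0.09, 1, -29, -12, 0, 0.09, 1, -30, -9, 0, 0.09, 1, -31, -7, 0, 0.09, 1, -31, -4, 0, 0.09, 1, 0, 0, 0, 0, 1, 0, 0, 0, 0, 1],
)

```text
time: 19.6
tool_pos: [0.4533, -0.0759, 0.1694]
tool_rot: [-0.0, 0.633, 0.774, -0.0]
contact_force: [-0.4, 0.6, -0.4]
gripper_width: 1.002
grasp_force: 0.0
```

Run:
```python
from h import *
from plant import manip
plan(.4562,-.072,.02,1.777)
s=manip.state();f=manip.grab_frame("wrist");im=f["image"];np.save("w5.npy",{"s":s,"f":f},allow_pickle=True)
cv2.imwrite("pics/w5.png",im)
t=manip.grab_frame("top")["image"];cv2.imwrite("pics/t3.png",cv2.resize(t[240:330,140:220],None,fx=6,fy=6,interpolation=cv2.INTER_CUBIC))
```

```text
pos [ 0.4533 -0.0759  0.1694] head 1.77 tilt 0.05 jaw 1.002 gf 0.0 F [-0.4  0.6 -0.4] t 19.6 rows 5
[0.6, 0.7, 29.9, -0.001, 1], [0.6, 0.7, 29.9, -0.001, 1], [0.6, 0.7, 29.9, -0.001, 1], [0.6, 0.7, 29.9, -0.001, 1], [0.6, 0.7, 29.9, -0.001, 1],
```

View pics/w5.png

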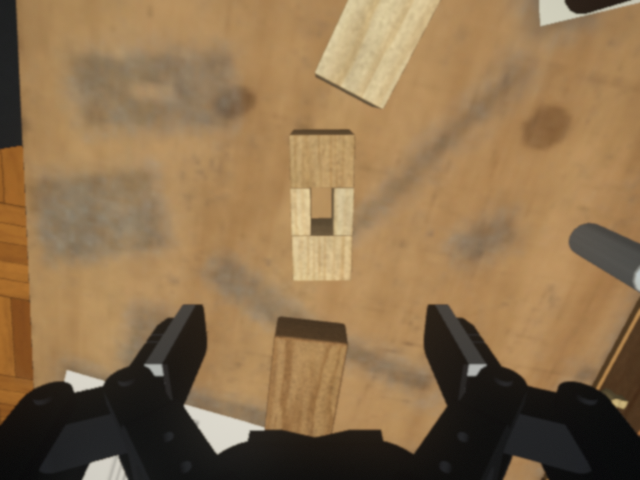

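View pics/t3.png

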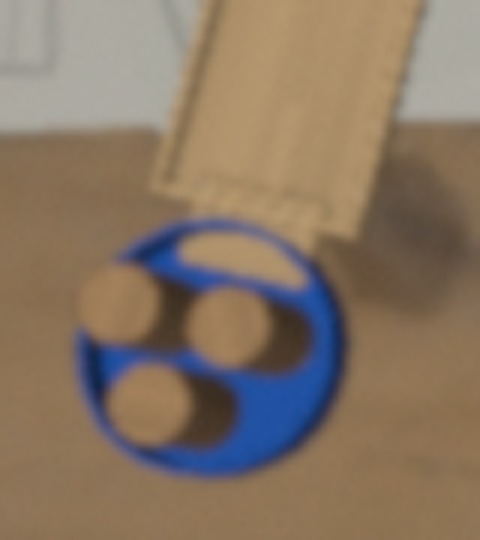

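All three dowels stand upright in the pot: tops at (120,305), (228,327) and (150,405) in the crop. Wrist view: the mortise block's top face has corners (290,136), (355,136), (352,280), (293,280), aligned with the gripper.

Run:
```python
from h import *
D=np.load("w5.npy",allow_pickle=True).item();s,f=D["s"],D["f"]
q=[wplane(p,.045,f,s) for p in((290.5,136),(354.5,136),(352,280),(293,280))]
print(sum(q)/4,np.arctan2(*((q[0]+q[1]-q[2]-q[3])[1::-1])),np.linalg.norm(q[0]-q[3]),np.linalg.norm(q[0]-q[1]))
c=sum(q)/4;plan(c[0],c[1],.017)
for p in((120,305),(228,327),(150,405)):
    P=plane("top",(139.6+p[0]/6,239.6+p[1]/6),.08)[:2];a=2.94;d=P-[.408,.3205];u=np.array([np.cos(a),np.sin(a)]);print((d@u*1e3).round(1),(d@[-u[1],u[0]]*1e3).round(1))
```

```text
[ 0.45725997 -0.07040731  0.045     ] 1.7754989255805462 0.10828015773025032 0.043364274133835236
pos [ 0.4531 -0.0743  0.1693] head 1.774 tilt 0.06 jaw 0.996 gf 0.0 F [ 0.3 -0.6 -0.5] t 19.7 rows 5
[0.6, 1.0, 30.5, 0.0, 1], [0.6, 1.0, 30.5, 0.0, 1], [0.6, 1.0, 30.5, 0.0, 1], [0.6, 1.0, 30.5, 0.0, 1], [0.6, 1.0, 30.5, 0.0, 1], 
-7.9 -20.2
-9.1 19.4
23.8 -0.0
```

Request:
move_arm(
  increments=[1, 1, 35, 0, 1, 1, 1, 35, 0, 1, 0, 1, 35, 0, 1, 0, 0, 25, 0, 1, 0, 0, 12, 0, 1, 0, 0, 6, 0, 1, 0, 0, 0, 0, 1, 0, 0, 0, 0, 1],
)

```text
time: 20.37
tool_pos: [0.4565, -0.0716, 0.0224]
tool_rot: [0.0, 0.632, 0.775, 0.0]
contact_force: [0.2, -0.8, -0.1]
gripper_width: 1.001
grasp_force: 0.0
```

Request:
move_arm(
  increments=[1, 0, 4, 0, 1, 0, 0, 0, 0, 0.2, 0, 0, 0, 0, 0.2, 0, 0, 0, 0, 0.2, 0, 0, 0, 0, 0.2, 0, 0, 0, 0, 0.2],
)

```text
time: 20.87
tool_pos: [0.4566, -0.0716, 0.0187]
tool_rot: [0.001, 0.632, 0.775, 0.0]
contact_force: [-1.2, -0.4, 2.4]
gripper_width: 0.518
grasp_force: 63.5
```

Request:
move_arm(
  increments=[0, 0, -20, 0, 0.2, 0, 0, -35, 0, 0.2, 0, 0, -35, 0, 0.2, 0, 0, -30, 0, 0.2, 0, 0, 0, 0, 0.2, 0, 0, 0, 0, 0.2],
)

```text
time: 21.37
tool_pos: [0.4571, -0.0717, 0.14]
tool_rot: [0.002, 0.632, 0.775, 0.001]
contact_force: [-0.3, 0.5, -1.7]
gripper_width: 0.517
grasp_force: 63.2
```

Run:
```python
from h import *
plan(.5322,.2962,.14,2.94,step=30)
```

```text
pos [ 0.4571 -0.0717  0.14  ] head 1.773 tilt 0.26 jaw 0.517 gf 63.2 F [-0.3  0.5 -1.7] t 21.3667 rows 13
[26.6, 11.3, -0.0, -0.09, 1], [25.4, 13.7, -0.0, -0.09, 1], [24.1, 15.9, -0.0, -0.09, 1], [22.6, 18.0, -0.0, -0.09, 1], [20.9, 19.9, -0.0, -0.09, 1], [19.0, 21.7, -0.0, -0.09, 1], [17.0, 23.4, -0.0, -0.09, 1], [14.8, 24.8, -0.0, -0.09, 1], [12.5, 26.0, -0.0, -0.09, 1], [10.2, 27.0, -0.0, -0.09, 1], [7.7, 27.8, -0.0, -0.09, 1], [5.2, 28.4, -0.0, -0.09, 1], [2.6, 28.8, -0.0, -0.09, 1],
```

Request:
move_arm(
  increments=[27, 11, 0, -0.09, 0.2, 25, 14, 0, -0.09, 0.2, 24, 16, 0, -0.09, 0.2, 23, 18, 0, -0.09, 0.2, 21, 20, 0, -0.09, 0.2, 19, 22, 0, -0.09, 0.2, 17, 23, 0, -0.09, 0.2, 15, 25, 0, -0.09, 0.2],
)

```text
time: 22.03
tool_pos: [0.5001, 0.157, 0.1348]
tool_rot: [-0.002, 0.317, 0.949, -0.001]
contact_force: [1.3, -0.5, -0.7]
gripper_width: 0.517
grasp_force: 63.0
```

Request:
move_arm(
  increments=[12, 26, 0, -0.09, 0.2, 10, 27, 0, -0.09, 0.2, 8, 28, 0, -0.09, 0.2, 5, 28, 0, -0.09, 0.2, 3, 29, 0, -0.09, 0.2, 0, 0, 20, 0, 0.2, 0, 0, 20, 0, 0.2, 0, 0, 0, 0, 0.2],
)

```text
time: 22.7
tool_pos: [0.5257, 0.2958, 0.0901]
tool_rot: [-0.006, 0.099, 0.995, -0.003]
contact_force: [-1.0, -0.8, -3.3]
gripper_width: 0.519
grasp_force: 63.1
```

Request:
move_arm(
  increments=[0, 0, 0, 0, 0.2, 0, 0, 0, 0, 0.2],
)

```text
time: 22.87
tool_pos: [0.5299, 0.2967, 0.097]
tool_rot: [-0.001, 0.099, 0.995, -0.0]
contact_force: [-0.2, 0.6, -1.2]
gripper_width: 0.517
grasp_force: 63.1
```

Run:
```python
from h import *
plan(.5322,.2957,.024,2.94,step=30)
```

```text
pos [0.5299 0.2967 0.097 ] head 2.942 tilt 0.1 jaw 0.517 gf 63.1 F [-0.2  0.6 -1.2] t 22.8667 rows 3
[-0.8, -0.2, 24.3, 0.001, 1], [-0.8, -0.2, 24.3, 0.001, 1], [-0.8, -0.2, 24.3, 0.001, 1],
```

Request:
move_arm(
  increments=[-1, 0, 20, 0, 0.2, 0, 0, 20, 0, 0.2, 0, 0, 15, 0, 0.2, 0, 0, 10, 0, 0.2, 0, 0, 4, 0, 0.2, 0, 0, 0, 0, 0.2, 0, 0, 0, 0, 0.2],
)

```text
time: 23.45
tool_pos: [0.5321, 0.2971, 0.0299]
tool_rot: [0.001, 0.099, 0.995, 0.0]
contact_force: [0.2, 0.2, -1.3]
gripper_width: 0.514
grasp_force: 63.1
```

Request:
move_arm(
  increments=[0, -1, 3, 0, 0.2, 0, 0, 2, 0, 0.2, 0, 0, 1, 0, 0.2, 0, 0, 0, 0, 0.2, 0, 0, 0, 0, 0.2],
)

```text
time: 23.87
tool_pos: [0.5317, 0.2961, 0.0238]
tool_rot: [0.001, 0.099, 0.995, 0.0]
contact_force: [-0.1, -0.5, 2.4]
gripper_width: 0.512
grasp_force: 63.4
```

Request:
move_arm(
  increments=[0, 0, 0, 0, 0.8, 0, 0, 0, 0, 0.8, 0, 0, 0, 0, 0.8, 0, 0, -15, 0, 0.8, 0, 0, -30, 0, 0.8, 0, 0, -40, 0, 0.8, 0, 0, -40, 0, 0.8, 0, 0, -20, 0, 0.8],
)

```text
time: 24.53
tool_pos: [0.5331, 0.2968, 0.1735]
tool_rot: [0.003, 0.099, 0.995, 0.002]
contact_force: [1.7, 0.5, 1.5]
gripper_width: 0.803
grasp_force: 0.0
```

Request:
move_arm(
  increments=[0, -40, 0, 0, 0.8, 0, -40, 0, 0, 0.8, 0, -40, 0, 0, 0.8, 0, -40, 0, 0, 0.8, 0, -40, 0, 0, 0.8, 0, -40, 0, 0, 0.8, 0, 0, 0, 0, 0.8],
)

```text
time: 25.12
tool_pos: [0.4826, 0.0555, 0.1675]
tool_rot: [-0.0, 0.102, 0.995, -0.001]
contact_force: [-1.1, -0.2, -0.8]
gripper_width: 0.805
grasp_force: 0.0
```

Run:
```python
from h import *
from plant import manip
t=manip.grab_frame("top")["image"];cv2.imwrite("pics/t4.png",cv2.resize(t[160:325,145:395],None,fx=3.2,fy=3.2,interpolation=cv2.INTER_CUBIC))
```

```text
(no output)
```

View pics/t4.png

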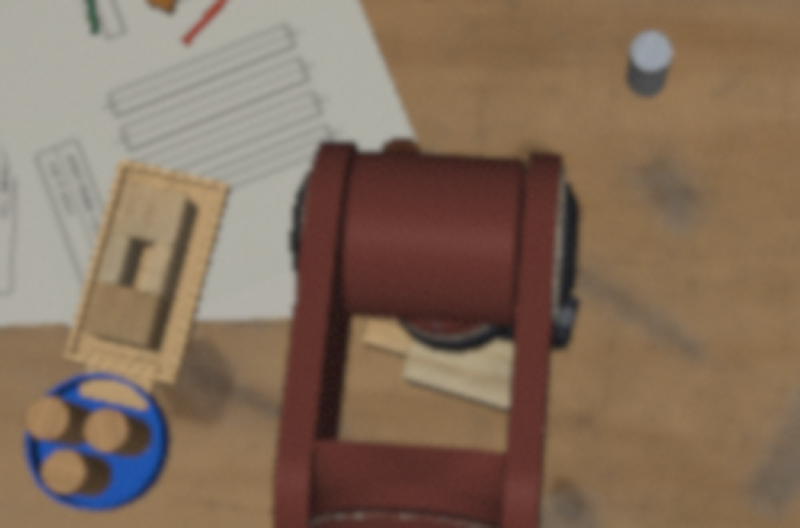

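The block lies flat and lengthwise in the bay, centred near crop (140,262). The three dowels stand in the pot. The metal rod is where it was, and the tenon block shows in place at (460,375). The arm hides most of the dark rod, but nothing went near it.

```bash
python3 -c "
from plant import manip
print(manip.job_done())"
```

```text
the job is handed in; nothing more can be done
None
```

The kit is packed and handed in, with no verdict returned: three pale dowels upright in the pot and the mortise block flat in the bay by the last picture, metal rod and tenon block unmoved, dark rod mostly hidden there but never approached.

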